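# Set the tea tins back on their stepped riser

## Robot

A 6-joint arm with a two-finger parallel gripper is mounted at the origin on a cart in front of the work surface, level with it; the furniture and walls round the work are solid. World frame = base frame: x ahead of the robot, y to its left, z up, the work surface at z = 0. Lengths are in mm, angles in rad, forces in N, time in s.
With the tool pointing down it reaches from about 350 to 775 mm from the base axis. Payload 7.3 kg.
Tool frame: the origin (TCP) lies at the very end of the fingers, on their centre line; the grasp point (between the pads) lies 19 mm behind it (env.tcp_to_grasp is the distance from the TCP to the grasp point, in mm); z points along the fingers, y is the line along which they close (so a half turn about z gives the same grasp; the last joint's range is limited). The gripper opens to 92 mm and grips with 3 to 60 N. Pads are 19 mm wide; open, the fingers measure 130 mm over their backs; the gripper's body (75 mm by 190 mm) begins 47 mm behind the grasp point.
Start: joints at [1.111, 0.342, 1.524, -0, 1.275, -0.146], TCP at [162.04, 499.388, 226.741] pointing down, gripper open.
Joint ranges: [-2.53, 2.53], [-0.77, 2.02], [0.04, 2.7], [-1, 4.14], [0.28, 2.66], [-3.11, 3.11]. Speed limits (rad/s): [2.57, 2.57, 3.14, 3.14, 3.14, 3.14].

## Interface

Orientations are given as a rotation vector (axis times angle).
In Python, from station import env gives the robot as it stands.
- The arm moves only by the tool apply_moves, never from a script. Its argument "plan" is a list that holds one entry, the list of rows, each a list of 5 numbers: the shift along the world's x, y, z normalised to -1 to 1, where 1 is 0.5 m, then the turn about the world's z normalised to -1 to 1, where 1 is pi/2 rad, then the opening, from 0 (shut) to 1 (fully open). In form: [[[tx, ty, tz, yaw, jaw], ...]]. A call has 1 to 10 rows; each row is the pose to reach, as a shift and turn from the pose commanded when the call began; what a row does not reach only later rows make up. A row lasts 1/12 s, in which the tool goes at most 41.7 mm and 7.16 degrees, less where a joint would pass 70% of its speed; a pose out of reach is approached as far as the arm can. A call with a number of a shift or a turn outside -1 to 1 is refused whole. A call with a gripper value outside its range is refused whole. The fingers move at their own pace and stop on an object; "squeeze" is the grip in N (left out, the last holds). Time passes only in rows, so rows that repeat a pose let the fingers close. It gives the time, the measured TCP pose, the force, the opening and the grip force at its end, in the units of the state.
- env.state(): the state, without advancing time (a new reading comes with each control period).
- env.read_camera(name): name is "side" or "top" or "wrist"; returns a dict with "color" (400x640x3 uint8, red, green, blue), "fx", "fy", "cx", "cy" (pixels), "world_to_cam" (4x4, takes a point from world to camera coordinates). Camera axes: x right, y up, looking along -z (the intrinsics and any distortion apply to the point x, -y, -z); pixel columns grow to the right and rows downward; lengths in mm; the calibration is good to about 2 mm. The wrist camera is an equidistant fisheye: a pixel r from the principal point sees the ray r / f radians off the axis. A picture is of the moment at which its call begins. There is no depth.
- env.sign_off(): hands the job in; it is judged then, once.
The state is a dict: "t": time; "joint_positions": joint angles; "joint_vel": joint speeds; "joint_efforts": joint torques, N m; "tcp_pos": TCP position; "orientation": TCP orientation; "force": force on the tool from outside, world axes, zero at the start; "ft_torque": the same for the moment, N m; "grip_width": finger opening in mm; "grip_force": force on a finger pad.
Only numpy, scipy, OpenCV 4.12 (cv2) and the standard library are available. Lean on these libraries where they do the work, as an engineer would, in place of code of your own. Each camera call takes 0.05 s, during which the arm holds its last target. There are 200 camera calls.

## Task

Put the four round tea tins with the grey lids back on the stepped wooden riser so that every lid can be seen: the two larger ones on the back step, the two small ones on the front step, beside what stands there already. Set each down gently, upright and fully on its step behind the lip, with a finger's width free between neighbours so that each can be lifted out again, and leave the timer, the ramekin, the vase and everything else where they stand.

Things in the scene. Friction and masses are not known exactly. Their poses are not given: they have to be found in the camera images.
- riser: Fixed wooden two-step riser, 372 mm wide, 170 mm deep. Origin: centre of its underside, on the worktop; x to the back (high) step, y along the steps, z up. Treads (mid-depth x, top z, clear depth, mm): front -42, 18, 70; back 39, 50, 82; both clear for y -176..176. Lip in front and cheeks at the ends stand 7 mm above each tread, the back board 22 mm above the back tread.
- caddy_tall: round tea tin with a flat matt-grey slip lid (the lid is fixed); 67 mm across, 98 mm high with the lid, about 0.19 kg; origin: centre of its underside, z up. The largest and tallest of the four tins; it may be gripped across the lid or the body from any side. Its place is the back (high) step.
- caddy_medium: round tea tin with a flat matt-grey slip lid (the lid is fixed); 61 mm across, 80 mm high with the lid, about 0.19 kg; origin: centre of its underside, z up. The second largest of the four tins; it may be gripped across the lid or the body from any side. Its place is the back (high) step.
- caddy_small_1: round tea tin with a flat matt-grey slip lid (the lid is fixed); 55 mm across, 62 mm high with the lid, about 0.19 kg; origin: centre of its underside, z up. One of the two small ones, both alike, of the four tins; it may be gripped across the lid or the body from any side. Its place is the front (low) step.
- caddy_small_2: round tea tin with a flat matt-grey slip lid (the lid is fixed); 55 mm across, 62 mm high with the lid, about 0.19 kg; origin: centre of its underside, z up. One of the two small ones, both alike, of the four tins; it may be gripped across the lid or the body from any side. Its place is the front (low) step.
- minute_timer: minute timer, blue dome on a white base, 62 mm across, 56 mm high, standing loose somewhere on the back step; origin: centre of its underside. Stays where it is.
- ramekin: white fluted ramekin, 69 mm across, 40 mm high, standing loose somewhere on the front step; origin: centre of its underside. Stays where it is.
- black_vase: small black vase, 66 mm across, 100 mm high, standing loose on the worktop among the tins; origin: centre of its underside. Stays where it is. (Wall cabinets hang over the rear of the worktop, beyond world x = 0.61 m, their underside 0.51 m up: keep the wrist clear of them.)
Things that resemble listed ones, but are neither listed nor needed, are in the scene too. What is shaped like the caddy_small_1 but green or yellow is not meant.

How it is judged (in metres and radians):
At the end, for the whole second after the job is handed in: The two larger tins on the back step, both small ones on the front step: within 12 mm of mid-depth and 146 mm of the riser's centre line, underside within 4 mm of the tread, upright to 0.06 rad, at least 10 mm between neighbours, released and at rest (x of caddy_tall in the frame of riser between 0.027 and 0.051 m and z of caddy_tall in the frame of riser between 0.046 and 0.054 m and y of caddy_tall in the frame of riser between -0.146 and 0.146 m and angle between each of caddy_tall, caddy_medium, caddy_small_1, caddy_small_2's own z axis and vertical below 0.06 rad and linear speed of each of caddy_tall, caddy_medium, caddy_small_1, caddy_small_2 below 0.02 m/s and contact force between each of caddy_tall, caddy_medium, caddy_small_1, caddy_small_2 and the fingers below 0.05 N and x of caddy_medium in the frame of riser between 0.027 and 0.051 m and z of caddy_medium in the frame of riser between 0.046 and 0.054 m and y of caddy_medium in the frame of riser between -0.146 and 0.146 m and x of caddy_small_1 in the frame of riser between -0.054 and -0.03 m and z of caddy_small_1 in the frame of riser between 0.014 and 0.022 m and y of caddy_small_1 in the frame of riser between -0.146 and 0.146 m and x of caddy_small_2 in the frame of riser between -0.054 and -0.03 m and z of caddy_small_2 in the frame of riser between 0.014 and 0.022 m and y of caddy_small_2 in the frame of riser between -0.146 and 0.146 m and horizontal distance between caddy_tall and caddy_medium above 0.073 m and horizontal distance between caddy_tall and minute_timer above 0.074 m and horizontal distance between caddy_medium and minute_timer above 0.071 m and horizontal distance between caddy_small_1 and caddy_small_2 above 0.064 m and horizontal distance between each of caddy_small_1, caddy_small_2 and ramekin above 0.071 m); the robot touches nothing.
It fails at once if the timer is pushed from its place (distance of minute_timer from where it was at the start of the episode above 0.015 m).
It fails at once if the ramekin is pushed from its place (distance of ramekin from where it was at the start of the episode above 0.015 m).
It fails at once if the vase is pushed from its place (distance of black_vase from where it was at the start of the episode above 0.015 m).
It fails at once if a caddy is tipped over (angle between any of caddy_tall, caddy_medium, caddy_small_1, caddy_small_2's own z axis and vertical above 0.6 rad).
It fails at once if a caddy is dropped: let go and falling faster than it would from 18 mm ((contact force between caddy_tall and the fingers below 0.01 N and linear speed of caddy_tall above 0.6 m/s) or (contact force between caddy_medium and the fingers below 0.01 N and linear speed of caddy_medium above 0.6 m/s) or (contact force between caddy_small_1 and the fingers below 0.01 N and linear speed of caddy_small_1 above 0.6 m/s) or (contact force between caddy_small_2 and the fingers below 0.01 N and linear speed of caddy_small_2 above 0.6 m/s)).
It also fails if it takes over 104 s, if anything falls off the work surface, if the arm or the gripper's body presses on something with over 40 N, if the wrist force passes 120 N, or if a joint passes its speed limit or range.

## Working session

There is one attempt and no reset: what is moved stays moved. The work goes in short steps, Python scripts to look and compute and a tool call to move; the robot and the scene stay as the last step left them, time stands still between calls to the robot, and variables do not carry over. Pictures are saved under pics/ and viewed, at most 14 in all, crops included, and the job is handed in when it is done.

Besides the shell and the picture viewer there is one more tool, called by a JSON object that holds its "method" and its "body". apply_moves: Moves the arm, as the interface text tells. Its arguments: {"type":"object","properties":{"plan":{"type":"array","items":{"type":"array","items":{"type":"array","items":{"type":"number","minimum":-1,"maximum":1}}}},"squeeze":{"type":"number"}},"required":["plan"]}

```bash
mkdir -p pics; ls; python3 - <<'E'
from station import env
import cv2
print(env.state())
for n in ("top","side","wrist"):
    r=env.read_camera(n); cv2.imwrite(f"pics/{n}0.png",r["color"][:,:,::-1])
    print(n,r["fx"],r["fy"],r["cx"],r["cy"],r["world_to_cam"].round(3).tolist(),[k for k in r])
E
```

```text
pics
{'t': 0.0, 'joint_positions': array([ 1.11103763e+00,  3.42735271e-01,  1.52500091e+00, -7.64559620e-06,
        1.27538789e+00, -1.46023615e-01]), 'joint_vel': array([ 0.00047614, -0.00013681, -0.00036477,  0.00117371, -0.00086245,
       -0.00155374]), 'joint_efforts': array([ 1.07210446e-03, -4.31241131e+01, -2.44225788e+01,  7.18824542e-02,
        5.58572123e-02, -1.28434071e-04]), 'tcp_pos': array([161.83693948, 499.01621991, 226.04406582]), 'orientation': array([-4.90721380e-01, -3.10257403e+00,  2.29914191e-03]), 'force': array([ 0.850794  ,  1.00875939, -0.9600456 ]), 'ft_torque': array([ 0.0464381 , -0.00765973,  0.0088188 ]), 'grip_force': 0.0, 'grip_width': 91.8498913033068}
top 481.0089636415364 481.0089636415364 330.35321498688967 202.79045918228542 [[-0.109, -0.994, -0.004, -32.784], [0.97, -0.108, 0.22, -487.178], [-0.219, 0.02, 0.975, -1419.233], [0.0, 0.0, 0.0, 1.0]] ['color', 'fx', 'fy', 'cx', 'cy', 'world_to_cam']
side 506.1116339292423 506.1116339292423 319.7928285690414 187.33388596864384 [[0.795, -0.607, 0.021, -430.216], [0.273, 0.388, 0.88, -146.048], [-0.542, -0.694, 0.474, -1207.339], [0.0, 0.0, 0.0, 1.0]] ['color', 'fx', 'fy', 'cx', 'cy', 'world_to_cam']
wrist 309.70691628693146 309.70691628693146 319.99846081958975 201.05022255178565 [[0.308, 0.951, -0.001, -524.789], [-0.918, 0.297, -0.262, 33.358], [-0.249, 0.082, 0.965, -389.935], [0.0, 0.0, 0.0, 1.0]] ['color', 'fx', 'fy', 'cx', 'cy', 'world_to_cam']
```

View pics/top0.png

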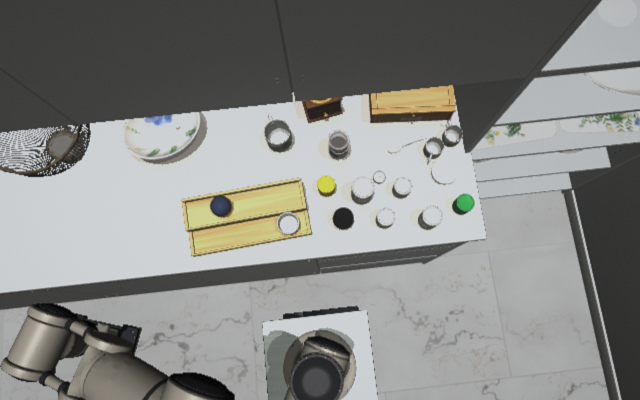

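View pics/side0.png

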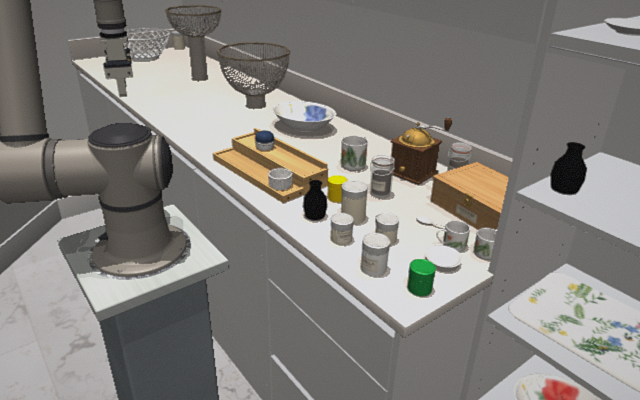

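Top view: the riser is at (182–310, 180–255), with the timer at (220,205) and the ramekin at (288,224). The tin candidates are (363,189), (402,186), (386,217) and (431,216). The black vase is at (343,218). The yellow (327,185) and green (464,204) tins are decoys. I'll confirm this in an enlarged crop.

```bash
python3 - <<'E'
import cv2
a=cv2.imread("pics/top0.png"); 
c=cv2.resize(a[160:250,310:490],None,fx=4.4,fy=4.4,interpolation=cv2.INTER_CUBIC)
b=cv2.resize(a[165:265,170:330],None,fx=4.4,fy=4.4,interpolation=cv2.INTER_CUBIC)
cv2.imwrite("pics/c1.png",c);cv2.imwrite("pics/c2.png",b)
s=cv2.imread("pics/side0.png");cv2.imwrite("pics/c3.png",cv2.resize(s[120:310,200:480],None,fx=2.8,fy=2.8,interpolation=cv2.INTER_CUBIC))
E
```

```text
(no output)
```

View pics/c1.png

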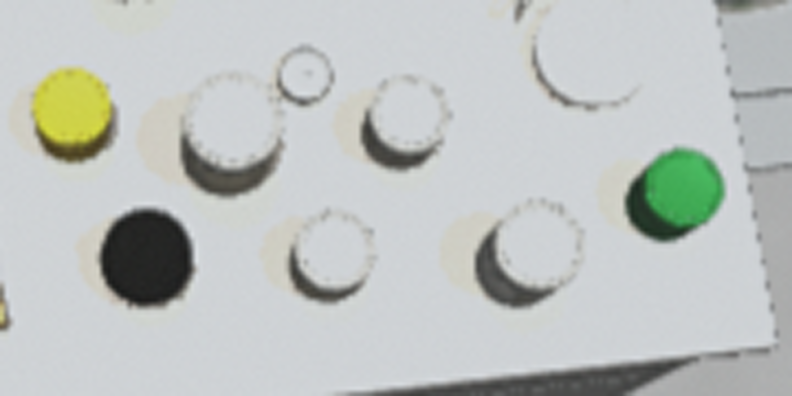

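View pics/c2.png

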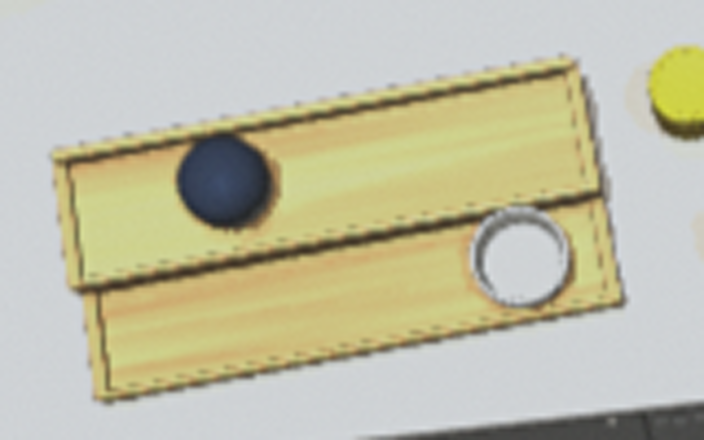

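View pics/c3.png

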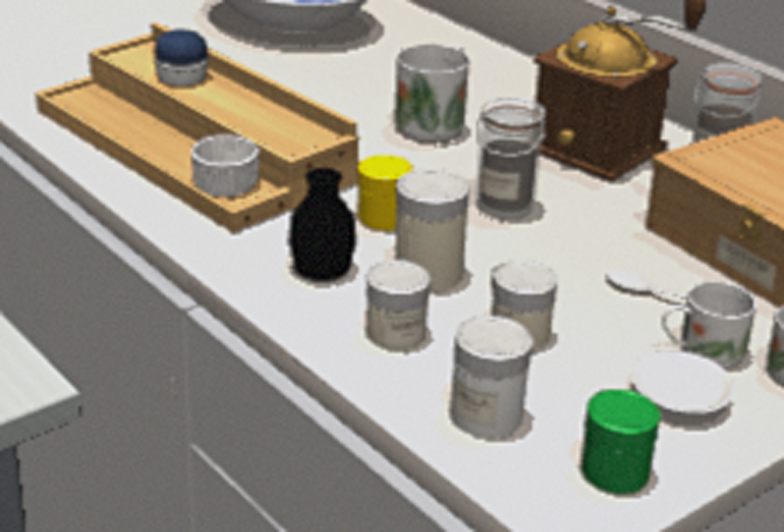

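The crop settles it. The four grey-lidded tins are: tall at crop (232,119), medium (539,246), small_1 (335,250) and small_2 (412,115). The side view agrees on their heights. Now I'll turn these pixels into positions.

```bash
cat > h.py <<'E'
import numpy as np, cv2
from station import env
def ray(cam,u,v,fish=False):
    d=np.array([(u-cam["cx"])/cam["fx"],(v-cam["cy"])/cam["fy"]])
    M=np.array(cam["world_to_cam"]);R=M[:3,:3];t=M[:3,3]
    if fish:
        r=np.hypot(*d); p=np.array([d[0]/r*np.sin(r),d[1]/r*np.sin(r),np.cos(r)]) if r>1e-9 else np.array([0,0,1.])
    else: p=np.array([d[0],d[1],1])
    c=np.array([p[0],-p[1],-p[2]]); return -R.T@t, R.T@c
def onz(cam,u,v,z,fish=False):
    o,d=ray(cam,u,v,fish); return o+d*(z-o[2])/d[2]
def proj(cam,P,fish=False):
    M=np.array(cam["world_to_cam"]);c=M[:3,:3]@np.array(P)+M[:3,3];p=np.array([c[0],-c[1],-c[2]])
    if fish:
        rh=np.hypot(p[0],p[1]);th=np.arctan2(rh,p[2]);q=p[:2]/rh*th
    else: q=p[:2]/p[2]
    return q*cam["fx"]+[cam["cx"],cam["cy"]]
E
python3 - <<'E'
from h import *
T=env.read_camera("top");S=env.read_camera("side")
c1=lambda x,y:(310+(x+.5)/4.4-.5,160+(y+.5)/4.4-.5)
c2=lambda x,y:(170+(x+.5)/4.4-.5,165+(y+.5)/4.4-.5)
c3=lambda x,y:(200+(x+.5)/2.8-.5,120+(y+.5)/2.8-.5)
for n,a,s,h,w in [("tall",(232,119),(433,190),98,100),("med",(539,246),(493,338),80,89),("s1",(335,250),(398,277),62,82),("s2",(412,115),(525,280),62,80)]:
    p=onz(T,*c1(*a),h);q=onz(S,*c3(*s),h)
    l=onz(T,*c1(a[0]-w/2,a[1]),h);r=onz(T,*c1(a[0]+w/2,a[1]),h)
    print(n,p.round(),q.round(),"dia",np.linalg.norm(l-r).round())
C=[(53,152,72,85,186),(575,60,72,85,-186),(103,402,25,-85,186),(624,302,25,-85,-186)]
W=np.array([onz(T,*c2(u,v),z)[:2] for u,v,z,_,_ in C]);L=np.array([[x,y] for *_,x,y in C])
print(W.round(1))
Wc=W-W.mean(0);th=np.arctan2((L[:,0]*Wc[:,1]-L[:,1]*Wc[:,0]).sum(),(L*Wc).sum())
R=np.array([[np.cos(th),-np.sin(th)],[np.sin(th),np.cos(th)]]);o=W.mean(0)
print("riser",o.round(1),th,"res",(Wc-L@R.T).round(1).tolist())
for n,p,z in [("timer",(224,181),85),("ram",(520,258),58)]:
    q=onz(T,*c2(*p),z)[:2];print(n,q.round(1),(R.T@(q-o)).round(1))
print("vase",onz(T,*c1(147,257),50).round())
print("yel",onz(T,*c1(73,106),62).round(),"knob",onz(T,*c1(306,75),40).round())
E
```

```text
tall [ 509. -186.   98.] [ 499. -198.   98.] dia 68.0
med [ 403. -383.   80.] [ 399. -387.   80.] dia 60.0
s1 [ 418. -248.   62.] [ 415. -252.   62.] dia 56.0
s2 [ 508. -314.   62.] [ 502. -319.   62.] dia 56.0
[[537.6 361.5]
 [563.3  -2.7]
 [368.  348.2]
 [398.  -18.2]]
riser [466.7 172.2] 0.0778069564366375 res [[0.6, -2.8], [-2.6, 4.0], [0.5, -2.8], [1.5, 1.6]]
timer [501.  242.6] [39.6 67.6]
ram [430.9  49. ] [ -45.3 -120. ]
vase [ 430. -119.   50.]
yel [540. -80.  62.] knob [ 550. -247.   40.]
```

{"method": "apply_moves", "body": {"plan": [[[0.02,-0.02,0.02,0,1],[0.06,-0.06,0.04,0,1],[0.115,-0.115,0.05,0,1],[0.17,-0.17,0.05,0,1],[0.225,-0.225,0.05,0,1],[0.28,-0.28,0.05,0,1],[0.335,-0.335,0.05,0,1],[0.39,-0.39,0.05,0,1],[0.445,-0.445,0.05,0,1],[0.5,-0.5,0.05,0,1]]], "squeeze": 20}}

```text
t: 1.08
tcp_pos: [413.0, 247.8, 251.8]
orientation: [0.491, 3.103, 0.0]
force: [0.5, 0.9, 0.1]
grip_width: 92.0
grip_force: 0.0
```

{"method": "apply_moves", "body": {"plan": [[[0.05,-0.05,0,0,1],[0.1,-0.1,0,0,1],[0.12,-0.12,0,0,1],[0.12,-0.12,0,0,1],[0.12,-0.12,0,0,1]]]}}

```text
t: 1.5
tcp_pos: [471.8, 189.3, 251.4]
orientation: [-0.493, -3.101, -0.0]
force: [-0.8, 1.0, -0.4]
grip_width: 91.6
grip_force: 0.0
```

```bash
python3 - <<'E'
from h import *
W=env.read_camera("wrist");s=env.state();print(s["t"],s["tcp_pos"],s["orientation"])
np.save("pics/w1.npy",W,allow_pickle=True);cv2.imwrite("pics/w1.png",W["color"][:,:,::-1])
E
```

```text
1.55 [471.27438071 189.96057981 251.51005435] [-4.90955146e-01 -3.10180332e+00 -4.85640330e-04]
```

View pics/w1.png

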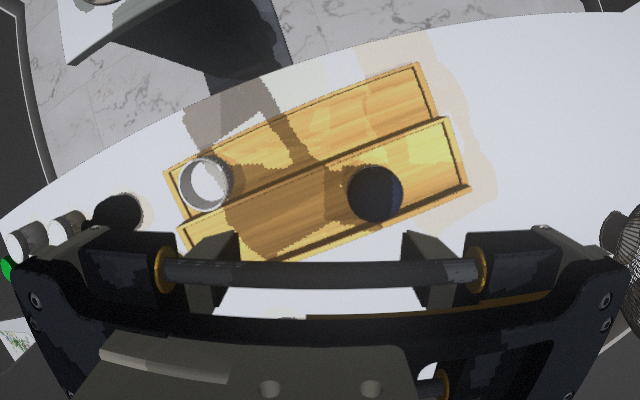

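Wrist view: the riser corners are at (416,63), (164,172), (445,117), (177,228) and (470,187). The ramekin rim is at about (205,185) and the timer at about (375,193).

```bash
python3 - <<'E'
from h import *
W=np.load("pics/w1.npy",allow_pickle=True).item()
C=[(416,63,25,-85,186),(164,172,25,-85,-186),(445,117,57,-7,186),(177,228,57,-7,-186),(470,187,72,85,186)]
P=np.array([onz(W,u,v,z,True)[:2] for u,v,z,_,_ in C]);L=np.array([[x,y] for *_,x,y in C],float)
m=P.mean(0);l=L.mean(0);Wc=P-m;Lc=L-l
th=np.arctan2((Lc[:,0]*Wc[:,1]-Lc[:,1]*Wc[:,0]).sum(),(Lc*Wc).sum())
R=np.array([[np.cos(th),-np.sin(th)],[np.sin(th),np.cos(th)]]);o=m-R@l
print("riser",o.round(1),th,"res",(P-(L@R.T+o)).round(1).tolist())
for n,p,z in [("timer",(375,193),85),("ram",(205,185),58)]:
    q=onz(W,*p,z,True)[:2];print(n,q.round(1),(R.T@(q-o)).round(1))
# expected corners from the top estimate
T=env.read_camera("top")
for u,v,z,x,y in C+[(0,0,72,85,-186)]:
    w=R@[x,y]+o; print(proj(T,[*w,z]).round(1))
E
```

```text
riser [466.3 174. ] 0.08005921709883651 res [[3.7, -2.3], [2.2, 6.2], [-0.5, -3.7], [-1.3, 4.4], [-4.1, -4.7]]
timer [499. 244.] [38.2 67.2]
ram [433.3  55. ] [ -42.4 -116. ]
[191.6 256.6]
[311.5 233.7]
[185.3 230. ]
[306.4 207.3]
[180.1 199.8]
[300.8 177.4]
```

{"method": "apply_moves", "body": {"plan": [[[0,-0.03,0,-0.07,1],[0,-0.1,0,-0.14,1],[0,-0.18,0,-0.21,1],[0,-0.26,0,-0.28,1],[0,-0.34,0,-0.35,1],[0,-0.42,0,-0.42,1],[0,-0.5,0,-0.49,1],[0,-0.58,0,-0.56,1],[0,-0.66,0,-0.63,1],[0,-0.74,0,-0.7,1]]]}}

```text
t: 2.43
tcp_pos: [471.8, -180.7, 252.2]
orientation: [2.043, 2.386, 0.001]
force: [1.0, -0.3, 0.0]
grip_width: 91.6
grip_force: 0.0
```

{"method": "apply_moves", "body": {"plan": [[[-0.01,-0.06,0,-0.07,1],[-0.02,-0.12,0,-0.14,1],[-0.03,-0.17,0,-0.21,1],[-0.04,-0.2,0,-0.28,1],[-0.044,-0.22,0,-0.35,1],[-0.044,-0.22,0,-0.42,1],[-0.044,-0.22,0,-0.49,1],[-0.044,-0.22,0,-0.56,1],[-0.044,-0.22,0,-0.6,1],[-0.044,-0.22,0,-0.6,1]]]}}

```text
t: 3.27
tcp_pos: [450.6, -288.9, 251.9]
orientation: [-2.902, -1.203, -0.0]
force: [-0.1, -0.5, 0.1]
grip_width: 91.7
grip_force: 0.0
```

```bash
python3 - <<'E'
from h import *
W=env.read_camera("wrist");s=env.state();print(s["t"],s["tcp_pos"],s["orientation"])
np.save("pics/w2.npy",W,allow_pickle=True);cv2.imwrite("pics/w2.png",W["color"][:,:,::-1])
for n,p in [("tall",(505,-191,98)),("med",(401,-385,80)),("s1",(417,-250,62)),("s2",(505,-316,62))]: print(n,proj(W,p,True).round())
E
```

```text
3.3167 [ 450.52492702 -289.09801002  251.94637956] [2.90010187e+00 1.20788231e+00 4.10944162e-04]
tall [289.  83.]
med [347. 269.]
s1 [275. 178.]
s2 [370. 165.]
```

View pics/w2.png

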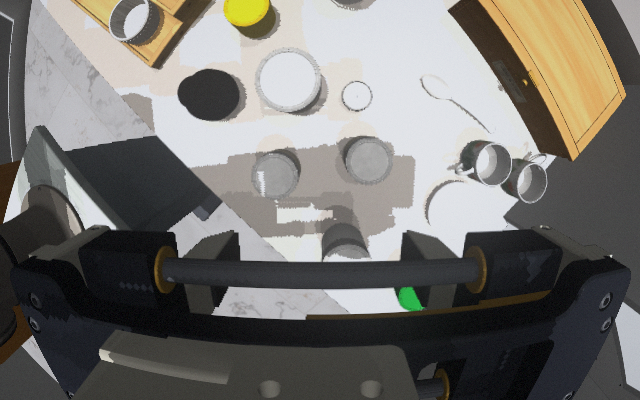

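Wrist view: the lids are at tall (289,80), s1 (275,175), s2 (368,160) and the medium at about (345,245), partly hidden. The small knob (356,96) is a flat disc.

```bash
python3 - <<'E'
from h import *
W=np.load("pics/w2.npy",allow_pickle=True).item()
for n,p,z in [("tall",(289,80),98),("s1",(275,175),62),("s2",(368.5,160),62),("knob",(356,96),30)]:
    print(n,onz(W,*p,z,True).round(1))
E
```

```text
tall [ 507.1 -188.8   98. ]
s1 [ 419.3 -247.2   62. ]
s2 [ 507.4 -310.5   62. ]
knob [ 552.1 -249.3   30. ]
```

{"method": "apply_moves", "body": {"plan": [[[-0.03,0.04,-0.03,0,1],[-0.063,0.085,-0.1,0,1],[-0.063,0.085,-0.17,0,1],[-0.063,0.085,-0.24,0,1],[-0.063,0.085,-0.3,0,1],[-0.063,0.085,-0.35,0,1],[-0.063,0.085,-0.39,0,1],[-0.063,0.085,-0.42,0,1],[-0.063,0.085,-0.431,0,1],[-0.063,0.085,-0.431,0,1]]]}}

```text
t: 4.15
tcp_pos: [418.2, -247.0, 35.3]
orientation: [-2.899, -1.206, 0.002]
force: [-0.3, 0.3, -0.1]
grip_width: 92.2
grip_force: 0.0
```

{"method": "apply_moves", "body": {"plan": [[[0,0,0,0,0.5],[0,0,0,0,0.5],[0,0,0,0,0.5],[0,0,0,0,0.5],[0,0,0,0,0.5],[0,0,0,0,0.5]]]}}

```text
t: 4.65
tcp_pos: [418.6, -248.1, 36.6]
orientation: [2.902, 1.203, 0.0]
force: [-1.4, 0.5, 1.2]
grip_width: 56.3
grip_force: 1.1
```

{"method": "apply_moves", "body": {"plan": [[[0,0,0,0,0],[0,0,0,0,0],[0,0,0,0,0],[0,0,0,0,0],[0,0,0.005,0,0],[0,0,0.02,0,0],[0,0,0.05,0,0],[0,0,0.09,0,0],[0,0,0.14,0,0],[0,0,0.19,0,0]]], "squeeze": 25}}

```text
t: 5.48
tcp_pos: [418.2, -247.9, 132.3]
orientation: [-2.902, -1.202, 0.001]
force: [0.8, -0.0, -1.4]
grip_width: 54.2
grip_force: 25.0
```

{"method": "apply_moves", "body": {"plan": [[[0,0,0.05,0,0],[0,0.03,0.1,0,0],[0,0.08,0.12,-0.05,0],[0,0.15,0.12,-0.1,0],[0,0.23,0.12,-0.16,0],[0,0.31,0.12,-0.22,0],[0,0.39,0.12,-0.28,0],[0,0.47,0.12,-0.34,0],[0,0.55,0.12,-0.4,0],[0,0.63,0.12,-0.45,0]]]}}

```text
t: 6.32
tcp_pos: [418.2, 67.3, 191.8]
orientation: [3.139, 0.117, 0.001]
force: [1.4, -0.2, -1.5]
grip_width: 54.1
grip_force: 25.0
```

{"method": "apply_moves", "body": {"plan": [[[0,0.08,0,0,0],[0,0.16,0,0,0],[0,0.24,0,0,0],[0,0.3,0,0,0],[0,0.34,-0.02,0,0],[0,0.37,-0.06,0,0],[-0.002,0.38,-0.11,0,0],[-0.002,0.38,-0.16,0,0],[-0.002,0.38,-0.2,0,0],[-0.002,0.38,-0.22,0,0]]]}}

```text
t: 7.15
tcp_pos: [416.1, 255.4, 79.1]
orientation: [3.138, 0.126, -0.006]
force: [-0.9, 1.2, -1.0]
grip_width: 54.2
grip_force: 25.0
```

```bash
python3 - <<'E'
from h import *
W=env.read_camera("wrist");S=env.read_camera("side");s=env.state();print(s["t"],s["tcp_pos"],s["orientation"],s["grip_force"])
a=cv2.resize(S["color"][100:220,190:350],None,fx=2.4,fy=2.4,interpolation=cv2.INTER_CUBIC)
b=cv2.resize(W["color"],(461,288)); a=cv2.resize(a,(384,288))
cv2.imwrite("pics/p1.png",np.hstack([a,b])[:,:799,::-1])
E
```

```text
7.25 [416.32028886 255.23811858  79.75631409] [ 3.13759259  0.12513624 -0.00596108] 24.999689402320655
```

View pics/p1.png

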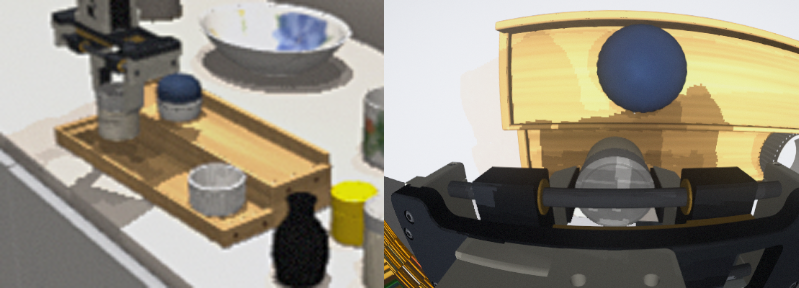

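Side crop: the tin hangs upright over the front step, left of the riser's centre and behind the lip. Lowering it now.

{"method": "apply_moves", "body": {"plan": [[[0.002,0,-0.01,0,0],[0.002,0,-0.03,0,0],[0.002,0,-0.042,0,0],[0.002,0,-0.048,0,0],[0.002,0,-0.051,0,0],[0.002,0,-0.053,0,0],[0.002,0,-0.053,0,0],[0.002,0,-0.053,0,0]]]}}

```text
t: 7.92
tcp_pos: [418.8, 255.8, 55.1]
orientation: [-3.139, -0.125, -0.001]
force: [-0.3, 0.0, -1.2]
grip_width: 54.0
grip_force: 25.0
```

{"method": "apply_moves", "body": {"plan": [[[0,0,-0.001,0,0],[0,0,-0.002,0,0],[0,0,-0.003,0,0],[0,0,-0.003,0,0]]]}}

```text
t: 8.25
tcp_pos: [418.9, 255.8, 54.5]
orientation: [-3.139, -0.125, -0.002]
force: [-2.7, -1.8, 10.1]
grip_width: 54.0
grip_force: 25.0
```

Contact (Fz about 10 N). I'll back off 1 mm and open partially, then fully as the hand rises.

{"method": "apply_moves", "body": {"plan": [[[0,0,0.001,0,0.62],[0,0,0.002,0,0.72],[0,0,0.002,0,0.8],[0,0,0.002,0,0.8],[0,0,0.002,0,0.8],[0,0,0.01,0,0.8],[0,0,0.04,0,0.8],[0,0,0.09,0,0.8],[0,0,0.16,0,0.8],[0,0,0.24,0,1]]]}}

```text
t: 9.08
tcp_pos: [417.4, 255.2, 173.5]
orientation: [3.138, 0.125, -0.006]
force: [1.6, -0.8, 0.2]
grip_width: 76.5
grip_force: 0.0
```

{"method": "apply_moves", "body": {"plan": [[[0.01,-0.03,0.03,0,1],[0.02,-0.1,0.04,0,1],[0.03,-0.18,0.04,0.05,1],[0.04,-0.26,0.04,0.11,1],[0.05,-0.34,0.04,0.17,1],[0.06,-0.42,0.04,0.23,1],[0.07,-0.5,0.04,0.29,1],[0.08,-0.58,0.04,0.35,1],[0.09,-0.66,0.04,0.41,1],[0.1,-0.74,0.04,0.45,1]]]}}

```text
t: 9.92
tcp_pos: [468.3, -116.3, 193.6]
orientation: [2.899, 1.21, 0.001]
force: [1.1, 0.3, -0.6]
grip_width: 92.0
grip_force: 0.0
```

{"method": "apply_moves", "body": {"plan": [[[0.02,-0.08,0,0,1],[0.04,-0.16,0,0,1],[0.06,-0.24,0,0,1],[0.07,-0.31,0,0,1],[0.077,-0.36,-0.02,0,1],[0.078,-0.39,-0.06,0,1],[0.078,-0.4,-0.12,0,1],[0.078,-0.4,-0.18,0,1],[0.078,-0.4,-0.23,0,1],[0.078,-0.4,-0.25,0,1]]]}}

```text
t: 10.75
tcp_pos: [505.7, -313.2, 64.6]
orientation: [-2.897, -1.201, 0.005]
force: [-0.5, 0.1, -0.4]
grip_width: 92.2
grip_force: 0.0
```

```bash
python3 - <<'E'
from h import *
W=env.read_camera("wrist");T=env.read_camera("top");s=env.state();print(s["t"],s["tcp_pos"],s["orientation"])
np.save("pics/w3.npy",W,allow_pickle=True)
print(proj(W,(507.5,-313,62),True))
a=cv2.resize(T["color"][160:265,170:330],(457,300),interpolation=cv2.INTER_CUBIC)
cv2.imwrite("pics/p2.png",np.hstack([cv2.resize(W["color"][:,120:520],(300,300)),a])[:,:,::-1])
E
```

```text
10.85 [ 506.58289591 -313.53462972   66.54334636] [-2.89845383 -1.20232785  0.00311205]
[322.03467451 244.78994282]
```

View pics/p2.png

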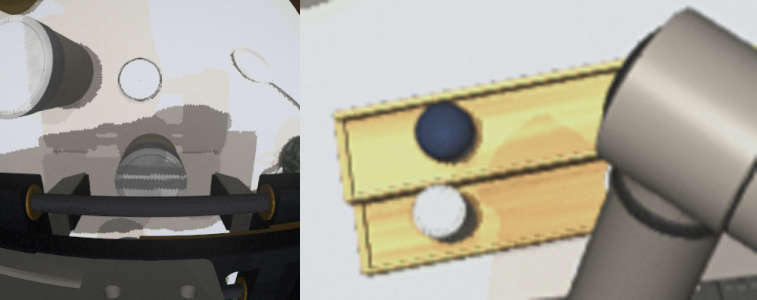

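Left: s2 sits centred between the open fingers. Right: s1 stands on the front step at crop (440,212), clear of the lip. Descend and grip.

{"method": "apply_moves", "body": {"plan": [[[0,0,-0.03,0,1],[0,0,-0.055,0,1],[0,0,-0.064,0,1],[0,0,-0.064,0,0.6],[0,0,-0.064,0,0.5],[0,0,-0.064,0,0.5],[0,0,-0.064,0,0.5],[0,0,-0.064,0,0.5],[0,0,-0.064,0,0],[0,0,-0.064,0,0]]]}}

```text
t: 11.68
tcp_pos: [507.6, -314.3, 36.7]
orientation: [2.902, 1.204, 0.0]
force: [-1.6, 0.6, 2.3]
grip_width: 54.5
grip_force: 25.0
```

{"method": "apply_moves", "body": {"plan": [[[0,0,0,0,0],[0,0,0,0,0],[0,0,0.005,0,0],[0,0,0.02,0,0],[0,0,0.05,0,0],[0,0,0.1,0,0],[0,0,0.16,0,0],[0,0,0.23,0,0],[0,0,0.29,0,0],[0,0,0.32,0,0]]]}}

```text
t: 12.52
tcp_pos: [508.7, -315.2, 201.0]
orientation: [2.897, 1.202, 0.005]
force: [0.7, -1.0, -1.3]
grip_width: 54.5
grip_force: 25.0
```

```bash
python3 - <<'E'
from h import *
T=env.read_camera("top")
print(proj(T,(418,257,80)),proj(T,(426,152,80)))
E
```

```text
[217.7211776 233.7708787] [252.80522238 227.28564986]
```

{"method": "apply_moves", "body": {"plan": [[[-0.01,0.03,0,0,0],[-0.02,0.1,0,-0.04,0],[-0.03,0.17,0,-0.09,0],[-0.04,0.25,0,-0.15,0],[-0.06,0.33,0,-0.21,0],[-0.08,0.41,0,-0.27,0],[-0.09,0.49,0,-0.33,0],[-0.11,0.57,0,-0.39,0],[-0.12,0.65,0,-0.45,0],[-0.13,0.73,0,-0.45,0]]]}}

```text
t: 13.4
tcp_pos: [441.3, 52.4, 195.7]
orientation: [3.139, 0.116, -0.001]
force: [0.8, 1.1, -1.9]
grip_width: 54.3
grip_force: 25.0
```

{"method": "apply_moves", "body": {"plan": [[[-0.02,0.08,0,0,0],[-0.03,0.14,0,0,0],[-0.033,0.18,-0.03,0,0],[-0.033,0.2,-0.08,0,0],[-0.033,0.2,-0.14,0,0],[-0.033,0.2,-0.2,0,0],[-0.033,0.2,-0.24,0,0],[-0.033,0.2,-0.265,0,0],[-0.033,0.2,-0.275,0,0],[-0.033,0.2,-0.28,0,0]]]}}

```text
t: 14.23
tcp_pos: [425.3, 150.5, 55.2]
orientation: [3.139, 0.125, -0.004]
force: [0.2, 0.0, -1.3]
grip_width: 54.4
grip_force: 25.0
```

{"method": "apply_moves", "body": {"plan": [[[0,0,-0.001,0,0],[0,0,-0.002,0,0],[0,0,-0.003,0,0],[0,0,-0.004,0,0],[0,0,-0.004,0,0]]]}}

```text
t: 14.65
tcp_pos: [426.4, 150.7, 54.7]
orientation: [-3.139, -0.125, -0.002]
force: [0.5, -0.8, -1.9]
grip_width: 54.2
grip_force: 25.0
```

{"method": "apply_moves", "body": {"plan": [[[0,0,-0.001,0,0],[0,0,-0.002,0,0],[0,0,-0.002,0,0]]]}}

```text
t: 14.9
tcp_pos: [426.6, 150.8, 54.5]
orientation: [-3.139, -0.125, -0.003]
force: [-3.4, 0.9, 12.0]
grip_width: 54.5
grip_force: 25.0
```

{"method": "apply_moves", "body": {"plan": [[[0,0,0.001,0,0.62],[0,0,0.002,0,0.72],[0,0,0.002,0,0.76],[0,0,0.002,0,0.76],[0,0,0.002,0,0.76],[0,0,0.01,0,0.76],[0,0,0.04,0,0.76],[0,0,0.09,0,0.76],[0,0,0.16,0,0.76],[0,0,0.24,0,1]]]}}

```text
t: 15.73
tcp_pos: [424.8, 150.4, 173.6]
orientation: [3.139, 0.125, -0.006]
force: [0.7, -0.6, 0.3]
grip_width: 72.9
grip_force: 0.0
```

{"method": "apply_moves", "body": {"plan": [[[0,-0.03,0.02,0,1],[0,-0.1,0.04,0,1],[-0.01,-0.18,0.04,0,1],[-0.02,-0.26,0.04,0,1],[-0.03,-0.34,0.04,0,1],[-0.04,-0.42,0.04,0,1],[-0.048,-0.5,0.04,0,1],[-0.048,-0.58,0.04,0,1],[-0.048,-0.66,0.04,0,1],[-0.048,-0.74,0.04,0,1]]]}}

```text
t: 16.57
tcp_pos: [401.5, -221.3, 193.6]
orientation: [3.139, 0.124, 0.001]
force: [1.3, 0.4, -0.2]
grip_width: 91.7
grip_force: 0.0
```

{"method": "apply_moves", "body": {"plan": [[[0,-0.08,0,0,1],[0,-0.16,0,0,1],[0,-0.23,0,0,1],[0,-0.29,0,0,1],[0,-0.32,-0.02,0,1],[0,-0.332,-0.06,0,1],[0,-0.332,-0.11,0,1],[0,-0.332,-0.15,0,1],[0,-0.332,-0.17,0,1],[0,-0.332,-0.17,0,1]]]}}

```text
t: 17.4
tcp_pos: [401.1, -384.1, 106.1]
orientation: [-3.135, -0.125, 0.005]
force: [-0.6, 0.6, -0.0]
grip_width: 91.5
grip_force: 0.0
```

```bash
python3 - <<'E'
from h import *
W=env.read_camera("wrist");T=env.read_camera("top");s=env.state();print(s["t"],s["tcp_pos"],s["orientation"])
a=cv2.resize(T["color"][160:265,170:330],(457,300),interpolation=cv2.INTER_CUBIC)
cv2.imwrite("pics/p3.png",np.hstack([cv2.resize(W["color"][:,120:520],(300,300)),a])[:,:,::-1])
E
```

```text
17.5 [ 402.37791943 -385.51460397  108.9128607 ] [3.13855516e+00 1.25295518e-01 5.12518123e-04]
```

View pics/p3.png

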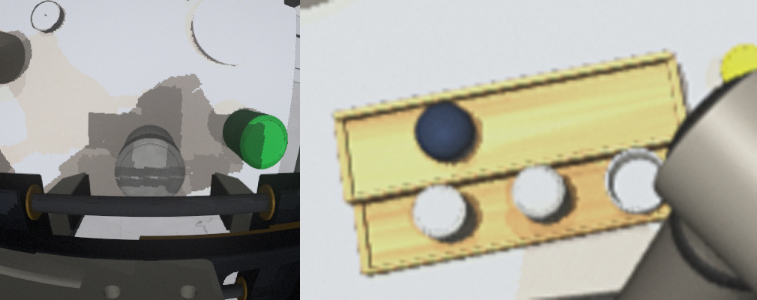

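Left: the medium tin is centred at crop x=150, and the green decoy stays clear of the fingers. Right: both small tins are well spaced beside the ramekin.

{"method": "apply_moves", "body": {"plan": [[[0,0,-0.04,0,1],[0,0,-0.08,0,1],[0,0,-0.1,0,1],[0,0,-0.108,0,1],[0,0,-0.108,0,0.65],[0,0,-0.108,0,0.56],[0,0,-0.108,0,0.56],[0,0,-0.108,0,0.56],[0,0,-0.108,0,0.56],[0,0,-0.108,0,0]]]}}

```text
t: 18.33
tcp_pos: [402.2, -385.2, 54.9]
orientation: [3.139, 0.125, 0.001]
force: [-0.7, 2.8, 3.6]
grip_width: 60.4
grip_force: 25.0
```

{"method": "apply_moves", "body": {"plan": [[[0,0,0,0,0],[0,0,0,0,0],[0,0,0,0,0],[0,0,0.005,0,0],[0,0,0.02,0,0],[0,0,0.06,0,0],[0,0,0.12,0,0],[0,0,0.19,0,0],[0,0,0.26,0,0],[0,0,0.32,0,0]]]}}

```text
t: 19.17
tcp_pos: [402.0, -385.4, 216.8]
orientation: [3.138, 0.125, 0.001]
force: [0.4, -0.3, -1.9]
grip_width: 60.5
grip_force: 25.0
```

{"method": "apply_moves", "body": {"plan": [[[0.01,0.03,0,0,0],[0.03,0.09,0,0,0],[0.05,0.16,0,0,0],[0.07,0.23,0,0,0],[0.09,0.3,0,0,0],[0.11,0.37,0,0,0],[0.13,0.44,0,0,0],[0.15,0.51,0,0,0],[0.17,0.58,0,0,0],[0.19,0.65,0,0,0]]]}}

```text
t: 20.0
tcp_pos: [496.7, -58.2, 213.8]
orientation: [-3.139, -0.125, 0.001]
force: [0.9, -0.1, -2.6]
grip_width: 59.9
grip_force: 25.0
```

{"method": "apply_moves", "body": {"plan": [[[0.02,0.07,0,0,0],[0.03,0.13,0,0,0],[0.038,0.18,-0.02,0,0],[0.038,0.201,-0.06,0,0],[0.038,0.201,-0.11,0,0],[0.038,0.201,-0.15,0,0],[0.038,0.201,-0.18,0,0],[0.038,0.201,-0.2,0,0],[0.038,0.201,-0.21,0,0],[0.038,0.201,-0.214,0,0]]]}}

```text
t: 20.83
tcp_pos: [515.7, 40.2, 106.5]
orientation: [3.139, 0.125, -0.002]
force: [-0.4, 0.1, -2.9]
grip_width: 59.8
grip_force: 25.0
```

{"method": "apply_moves", "body": {"plan": [[[0,0,-0.001,0,0],[0,0,-0.002,0,0],[0,0,-0.003,0,0],[0,0,-0.004,0,0],[0,0,-0.004,0,0]]]}}

```text
t: 21.25
tcp_pos: [516.3, 40.1, 105.7]
orientation: [3.139, 0.125, 0.001]
force: [0.0, 0.3, -1.9]
grip_width: 59.9
grip_force: 25.0
```

{"method": "apply_moves", "body": {"plan": [[[0,0,-0.001,0,0],[0,0,-0.002,0,0],[0,0,-0.002,0,0]]]}}

```text
t: 21.5
tcp_pos: [516.5, 40.2, 104.9]
orientation: [3.139, 0.125, 0.002]
force: [0.0, 0.1, 3.2]
grip_width: 60.3
grip_force: 25.0
```

{"method": "apply_moves", "body": {"plan": [[[0,0,-0.001,0,0],[0,0,-0.002,0,0],[0,0,-0.002,0,0]]]}}

```text
t: 21.75
tcp_pos: [516.7, 40.3, 104.8]
orientation: [3.139, 0.125, 0.003]
force: [-2.4, 0.6, 12.2]
grip_width: 60.1
grip_force: 25.0
```

{"method": "apply_moves", "body": {"plan": [[[0,0,0.002,0,0.68],[0,0,0.002,0,0.78],[0,0,0.002,0,0.82],[0,0,0.002,0,0.82],[0,0,0.002,0,0.82],[0,0,0.01,0,0.82],[0,0,0.04,0,0.82],[0,0,0.08,0,0.82],[0,0,0.13,0,0.9],[0,0,0.18,0,1]]]}}

```text
t: 22.58
tcp_pos: [515.7, 40.2, 194.1]
orientation: [-3.139, -0.125, 0.002]
force: [-0.0, 0.1, 0.6]
grip_width: 84.3
grip_force: 0.0
```

{"method": "apply_moves", "body": {"plan": [[[-0.003,-0.03,0,0,1],[-0.006,-0.1,0,0,1],[-0.01,-0.18,0,0,1],[-0.013,-0.26,0,0,1],[-0.016,-0.34,0,0,1],[-0.016,-0.41,-0.02,0,1],[-0.016,-0.45,-0.06,0,1],[-0.016,-0.459,-0.11,0,1],[-0.016,-0.459,-0.15,0,1],[-0.016,-0.459,-0.16,0,1]]]}}

```text
t: 23.42
tcp_pos: [506.1, -189.2, 110.2]
orientation: [-3.136, -0.122, 0.008]
force: [0.2, 0.6, -0.4]
grip_width: 91.6
grip_force: 0.0
```

{"method": "apply_moves", "body": {"plan": [[[0,0,-0.01,0,1],[0,0,-0.04,0,1],[0,0,-0.07,0,1],[0,0,-0.086,0,1],[0,0,-0.086,0,0.72],[0,0,-0.086,0,0.63],[0,0,-0.086,0,0.63],[0,0,-0.086,0,0.63],[0,0,-0.086,0,0.63],[0,0,-0.086,0,0]]]}}

```text
t: 24.25
tcp_pos: [508.6, -189.3, 71.2]
orientation: [3.139, 0.125, 0.002]
force: [0.5, 3.7, 6.2]
grip_width: 65.9
grip_force: 25.0
```

{"method": "apply_moves", "body": {"plan": [[[0,0,0,0,0],[0,0,0,0,0],[0,0,0,0,0],[0,0,0.005,0,0],[0,0,0.02,0,0],[0,0,0.06,0,0],[0,0,0.12,0,0],[0,0,0.19,0,0],[0,0,0.25,0,0],[0,0,0.28,0,0]]]}}

```text
t: 25.08
tcp_pos: [509.1, -190.1, 214.6]
orientation: [3.136, 0.125, 0.007]
force: [0.1, 0.1, -1.6]
grip_width: 65.9
grip_force: 25.0
```

{"method": "apply_moves", "body": {"plan": [[[0,0.02,0.03,0,0],[0,0.06,0.06,0,0],[0,0.12,0.06,0,0],[0,0.19,0.06,0,0],[0,0.27,0.06,0,0],[0,0.35,0.06,0,0],[0,0.43,0.06,0,0],[0,0.51,0.06,0,0],[0,0.58,0.06,0,0],[0,0.64,0.06,0,0]]]}}

```text
t: 25.92
tcp_pos: [507.3, 133.0, 240.5]
orientation: [3.139, 0.126, -0.001]
force: [-0.6, -0.6, -2.6]
grip_width: 65.8
grip_force: 25.0
```

{"method": "apply_moves", "body": {"plan": [[[0,0.03,0,0,0],[0,0.034,-0.03,0,0],[0,0.034,-0.08,0,0],[0,0.034,-0.13,0,0],[0,0.034,-0.17,0,0],[0,0.034,-0.2,0,0],[0,0.034,-0.22,0,0],[0,0.034,-0.23,0,0],[0,0.034,-0.234,0,0],[0,0.034,-0.236,0,0]]]}}

```text
t: 26.75
tcp_pos: [508.5, 147.6, 122.7]
orientation: [3.139, 0.125, 0.001]
force: [-0.4, 0.2, -1.8]
grip_width: 66.0
grip_force: 25.0
```

{"method": "apply_moves", "body": {"plan": [[[0,0,-0.001,0,0],[0,0,-0.002,0,0],[0,0,-0.003,0,0],[0,0,-0.004,0,0],[0,0,-0.004,0,0]]]}}

```text
t: 27.17
tcp_pos: [508.8, 147.8, 121.2]
orientation: [-3.139, -0.125, -0.004]
force: [-0.1, 0.9, 5.0]
grip_width: 65.8
grip_force: 25.0
```

Light contact (Fz about 5 N). Press 0.5 mm more, release and rise.

{"method": "apply_moves", "body": {"plan": [[[0,0,-0.001,0,0],[0,0,-0.001,0,0.72],[0,0,0,0,0.82],[0,0,0,0,0.84],[0,0,0,0,0.84],[0,0,0,0,0.84],[0,0,0.02,0,0.84],[0,0,0.06,0,0.84],[0,0,0.12,0,0.84],[0,0,0.19,0,0.84]]]}}

```text
t: 28.0
tcp_pos: [507.0, 147.5, 215.6]
orientation: [3.139, 0.125, -0.006]
force: [1.4, 0.2, 0.1]
grip_width: 77.4
grip_force: 0.0
```

{"method": "apply_moves", "body": {"plan": [[[0,-0.04,0.02,0,1],[0,-0.12,0.04,0,1],[0,-0.2,0.04,0,1],[0,-0.28,0.04,0,1],[0,-0.36,0.04,0,1],[0,-0.44,0.04,0,1],[0,-0.52,0.04,0,1],[0,-0.6,0.04,0,1],[0,-0.66,0.04,0,1],[0,-0.68,0.04,0,1]]]}}

```text
t: 28.83
tcp_pos: [507.7, -196.6, 235.7]
orientation: [3.138, 0.119, 0.0]
force: [-0.5, 0.1, -0.1]
grip_width: 91.7
grip_force: 0.0
```

```bash
python3 - <<'E'
from h import *
T=env.read_camera("top");S=env.read_camera("side");s=env.state();print(s["t"],s["tcp_pos"])
np.save("pics/t9.npy",T,allow_pickle=True)
a=cv2.resize(T["color"][165:265,170:330],None,fx=4.4,fy=4.4,interpolation=cv2.INTER_CUBIC)
cv2.imwrite("pics/t9.png",a[:,:,::-1])
cv2.imwrite("pics/s9.png",cv2.resize(S["color"][90:220,190:350],None,fx=4.4,fy=4.4,interpolation=cv2.INTER_CUBIC)[:,:,::-1])
E
```

```text
28.9333 [ 507.81944324 -193.91516426  235.41766321]
```

View pics/t9.png

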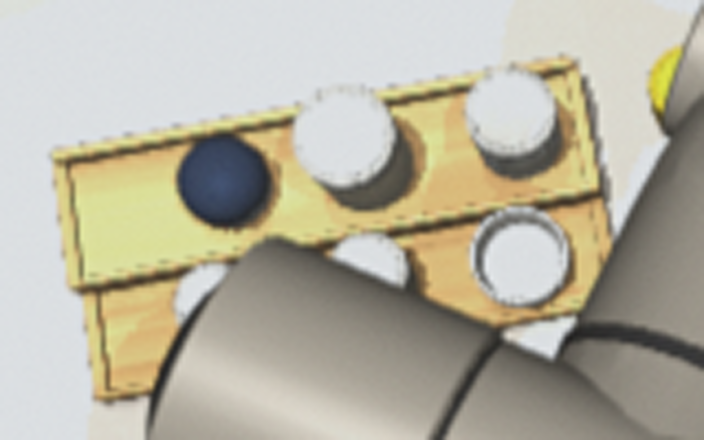

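View pics/s9.png

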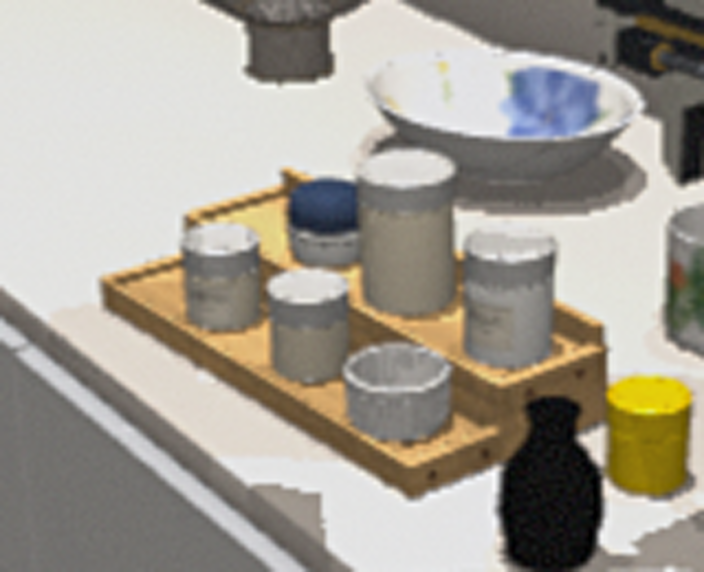

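Everything is upright and behind the lips. The tall lid is at crop (345,137) and the medium lid at (512,113), with the timer and ramekin unmoved. One numeric check before handing in.

```bash
python3 - <<'E'
from h import *
T=np.load("pics/t9.npy",allow_pickle=True).item()
th=.079;R=np.array([[np.cos(th),-np.sin(th)],[np.sin(th),np.cos(th)]])
for n,u,v,z in [("tall",170+345/4.4-.4,165+137/4.4-.4,148),("med",170+512/4.4-.4,165+113/4.4-.4,130),("s1",170+141/2.856-.3,160+212/2.857-.3,80),("s2",170+241/2.856-.3,160+193/2.857-.3,80)]:
    p=onz(T,u,v,z)[:2];print(n,p.round(1),[(R.T@(p-np.array(o))).round(1).tolist() for o in ([466.7,172.2],[466.3,174])])
E
```

```text
tall [506.3 148.9] [[37.7, -26.4], [37.9, -28.2]]
med [515.1  40.2] [[37.8, -135.4], [38.1, -137.2]]
s1 [417.2 253. ] [[-43.0, 84.5], [-42.7, 82.7]]
s2 [425.7 148.2] [[-42.8, -20.7], [-42.5, -22.5]]
```

All within tolerance, and the timer and ramekin pixels match the start picture.

```bash
python3 -c "
from station import env
print(env.sign_off())"
```

```text
the job is handed in; nothing more can be done
None
```

All four tins are back on the riser, the two larger ones on the back step and the two small ones on the front, upright and within the position and spacing limits by my camera measurements. I handed the job in at about 29 s; the sign-off did not report a verdict.

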